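Rinse the press blocks in the cider yard's wash booth

ROBOT

A 7-joint arm with a two-finger parallel gripper is mounted at the origin on the work surface. World frame = base frame: x ahead of the robot, y to its left, z up, the work surface at z = 0. Lengths are in m, angles in rad, forces in N, time in s.
With the tool pointing down it reaches from about 0.375 to 0.925 m from the base axis. Payload 3.1 kg.
Tool frame: the origin (TCP) lies on the centre line of the jaws, within the pads' length; the fingertips stand 19 mm ahead of it and the grasp point (between the pads) is the TCP; z points along the fingers, y is the line along which they close (so a half turn about z gives the same grasp; the last joint's range is limited). The gripper opens to 85 mm and grips with 20 to 120 N. Pads are 22 mm wide; open, the fingers measure 114 mm over their backs; the gripper's body (76 mm by 85 mm) begins 54 mm behind the grasp point. The pads swing forward as they close: fully open they stand 13 mm farther back than shut.
Start: joints at [1.171, 0.383, 0.044, 1.598, -0.018, 1.161, -0.05], TCP at [0.193, -0.621, 0.25] pointing down, gripper open.
Joint ranges: [-2.61, 2.61], [-0.41, 2.15], [-1.48, 1.57], [0, 2.5], [-1.57, 4.71], [0.05, 1.97], [-2.85, 2.85]. Speed limits (rad/s): [2.79, 2.79, 3.14, 3.14, 3.14, 3.14, 3.14].

INTERFACE

Orientations are given as a unit quaternion [w, x, y, z].
In Python, from rig import get_state, snapshot, close_job, regions_of, spot_point gives the robot as it stands.
- The arm moves only by the shell command python3 -m pendant 'ROWS' [FORCE]. ROWS is JSON, a list of rows, each a list of 3 entries, a list of its own where there are three numbers: the opening, from 0 (shut) to 1 (fully open), then the shift along the tool's x, y, z in mm, then the turn about the tool's z in rad. A call has 1 to 10 rows; each row is the pose to reach, as a shift and turn from the pose commanded when the call began, along the tool's axes at that moment; what a row does not reach only later rows make up. A row lasts 1/12 s, in which the tool goes at most 41.7 mm and 7.16 degrees, less where a joint would pass 70% of its speed; a pose out of reach is approached as far as the arm can. A call with a gripper value outside its range is refused whole. The fingers move at their own pace and stop on an object; FORCE is the grip in N (left out, the last holds). Time passes only in rows, so rows that repeat a pose let the fingers close. It gives the time, the measured TCP pose, the force, the opening and the grip force at its end, in the units of the state.
- get_state(): the state, without advancing time (a new reading comes with each control period).
- snapshot(name): name is "side" or "top"; returns a dict with "pixels" (420x560x3 uint8, red, green, blue), "mtx" (3x3 intrinsics, pixels), "rvec" (rotation vector, rad) and "tvec" (3), from world to camera coordinates, as OpenCV has them. Camera axes: x right, y down, z forward; pixel columns grow to the right and rows downward; lengths in m; the calibration is good to about 2 mm. A picture is of the moment at which its call begins. There is no depth.
- close_job(): hands the job in; it is judged then, once.
Trained networks look in a picture, given as the dict that the camera call returned (one of the last four; its "shot" number tells which), for a name from the list of things; names that differ only in an ending like _2 or _b are one class to them, and where a whole thing is asked for, a point or a joint stands for the part that bears it (a point fixed in the world has none). Each returns a list of dicts, best first, with "confidence" (0 to 1); they miss things now and then, are a little off and sometimes report something else, mostly with a low value. They report only what shows in the picture. A call takes as long as a camera call. They do not tell look-alikes from the thing itself.
- regions_of(picture, name): "mask" (420x560 bool, what is visible of it).
- spot_point(picture, name): "location" ([x, y, z] in m, in world coordinates, good to about 4 mm: a listed point, or the origin of a listed thing).
The state is a dict: "clock": time; "joints": joint angles; "qd": joint speeds; "effort": joint torques, N m; "tool_pos": TCP position; "ee_rot": TCP orientation; "force": force on the tool from outside, world axes, zero at the start; "torque": the same for the moment, N m; "opening": finger opening in m; "gripper_force": force on a finger pad.
Only numpy, scipy, OpenCV 4.12 (cv2) and the standard library are available. Lean on these libraries where they do the work, as an engineer would, in place of code of your own. Each camera call takes 0.05 s, during which the arm holds its last target. There are 200 camera calls.

TASK

The wooden press blocks on the mat need rinsing: push the booth's folding splash door in at its fold hinge and fold both panels right back, and get every press block lying flat on the floor of the slide-out tray, none stacked, with the tray run fully home inside the booth. Then shut the door flat behind it, and only with the door shut turn the regulator knob up until the gauge pointer stands on the brass set mark. Leave the jar, mug and brush where they are, and do not run the tray and the door into each other.

Things in the scene. Friction and masses are not known exactly. Their poses are not given: they have to be found in the camera images.
- booth: Open-topped rinse booth, fixed; grey walls 165 mm high. Origin on the bench in mid doorway; z up, y into the booth, x along the doorway (yaw varies). Doorway x -100 to +100 mm at y 0, jamb at +100, closing post at -113; a fixed front panel fills x 106 to 172. Clear inside: x -112 to +168, y 0 to 346, from floor (6 mm) up. Two rails 12 mm high carry the tray through the doorway.
- door (a joint): Fold angle a (rad) of the clear two-panel splash door: 0 = shut, flat across the doorway (may start ajar); it folds inwards only, to 1.38 = folded right back. Panels 100 mm long, 8 mm thick, z 16 to 160 mm. The first turns on the jamb, the second is hinged to it at the fold and its far end follows the sill track. About 0.4 N at the fold moves it; it stays where left.
- fold (a point): Fold hinge line (steel knuckle, radius 6.5 mm, z 12 to 164 mm, dark push plates beside it), at 105 mm height. At angle a it lies at booth x = 100 - 100 cos a, y = 100 sin a (mm). Push it from outside to fold the door in; past about 0.9 rad the panels would pinch the finger. To shut, push the first panel near the fold from inside (there is room before the x = 168 wall).
- lead_edge (a point): Free edge of the second panel, in the sill track, 105 mm above the bench: at fold angle a it lies at booth x = 100 - 200 cos a, y = 0 (mm). Once the door is partly folded, pushing this edge along the track towards +x (from its -x side) folds both panels right back.
- jamb (a point): The jamb hinge line of the first panel, fixed to the booth at x = 100, y = 0, 105 mm above the bench.
- tray (a joint): How far (m) the tray is pushed in along booth y: 0 = pulled right out in front of the doorway, 0.343 = fully home against its stop. It needs about 1.5 N to slide, and stays where it is left. It cannot leave its rails.
- tray_floor (a point): Middle of the tray floor's upper side, 18 mm above the bench; axes as the booth's. Steel tray, inside 128 mm (x) by 208 mm (y), lip 12 mm above the floor, 4 mm thick. Room for four blocks two by two with their length along y. At tray value v it lies at booth x = -35, y = -120 + 1000 v (mm).
- tray_handle (a point): Middle of the crossbar of the tray's U-shaped handle at its outer end: a 10 mm thick round bar 90 mm long along booth x, centre 130 mm above the bench, 126 mm in front (-y) of the tray's middle. Push it with the tool along booth y; both uprights run down to the tray's lip.
- mat: Black draining mat, fixed, 280 x 200 mm, 6 mm thick; origin under its centre.
- block1: Press block: a beech bar 88 mm (its x) by 42 mm (y) by 40 mm (z), 0.08 to 0.16 kg; origin at its centre. Lies on the mat at the start, or is absent.
- block2: Press block: a beech bar 88 mm (its x) by 42 mm (y) by 40 mm (z), 0.08 to 0.16 kg; origin at its centre. Lies on the mat at the start, or is absent.
- block3: Press block: a beech bar 88 mm (its x) by 42 mm (y) by 40 mm (z), 0.08 to 0.16 kg; origin at its centre. Lies on the mat at the start, or is absent.
- block4: Press block: a beech bar 88 mm (its x) by 42 mm (y) by 40 mm (z), 0.08 to 0.16 kg; origin at its centre. Lies on the mat at the start, or is absent.
- regulator: Grey water regulator box on the bench, fixed, 90 mm (x) by 190 mm (y), 60 mm high; origin under its centre. Hand knob on top at y = +45 mm, dial gauge (84 mm across, 20 mm high, face up) on top at y = -46 mm.
- knob (a joint): Knob angle (rad), grows as the knob is turned clockwise seen from above, 0 to 9, with light friction; it stays where it is left. The pointer turns 0.35 rad clockwise for each rad of the knob.
- knob_grip (a point): Point on the vertical knob axis at grip height, 97 mm above the bench. The knob's black grip bar is 49 mm long along this point's x axis, 14 mm thick across its y axis, and stands from z = 74 to 104 mm above a disc of 52 mm diameter; it turns with the knob.
- gauge_centre (a point): Centre of the gauge face, 82 mm above the bench, axis vertical.
- pointer_tip (a point): Tip of the gauge's black pointer, 29 mm from the gauge centre.
- mark_tip (a point): Where the pointer tip stands when it is on the brass set mark on the gauge's rim: the point at 29 mm from the gauge centre straight inwards of the mark. The mark cannot be moved.
- jar: Bystander: lidded amber glass jar, 72 mm diameter, 110 mm tall; origin under its centre.
- mug: Bystander: white mug, 80 mm diameter, 85 mm tall; origin under its centre.
- brush: Bystander: brush with wooden handle, 200 mm long, lying; origin under its middle.
There are look-alikes about, which are no part of the job. Leave any green look-alike of the block2 alone.

How it is judged:
By the outcome, as a careful person would: the job done as asked, in the order asked, and still so for the second after the job is handed in, with the robot touching nothing.
Of block1, block2, block3, block4 only 2 to 4 are there at a start; the rules pass over those that are not, and their reading is None.
At some moment in a run one of block1, block2, block3, block4 may be knocked a few centimetres aside while the robot is not near it.
Once in a run the grip may slacken for a moment while it holds something.
It also fails if it takes over 210 s, if anything falls off the work surface, if the arm or the gripper's body presses on something with over 40 N, if the wrist force passes 120 N, or if a joint passes its speed limit or range.

## Working session

There is one attempt and no reset: what is moved stays moved. The work goes in short steps, Python scripts to look and compute and a shell command to move; the robot and the scene stay as the last step left them, time stands still between calls to the robot, and variables do not carry over. Pictures are saved under pics/ and viewed, at most 14 in all, crops included, and the job is handed in when it is done.

```bash
mkdir -p pics; ls
cat > h.py <<'E'
import numpy as np, cv2
from rig import *
def save(p,name,crop=None,s=1):
    im=p["pixels"][:,:,::-1]
    if crop: im=im[crop[1]:crop[3],crop[0]:crop[2]]
    im=cv2.resize(im,None,fx=s,fy=s,interpolation=cv2.INTER_CUBIC)
    cv2.imwrite("pics/"+name,im)
def cam(p):
    R=cv2.Rodrigues(np.array(p["rvec"],float))[0]; t=np.array(p["tvec"],float).ravel()
    return R,t,np.array(p["mtx"],float)
def ray(p,u,v,z):
    R,t,K=cam(p); d=R.T@np.linalg.solve(K,[u,v,1]); c=-R.T@t
    return c+d*(z-c[2])/d[2]
def proj(p,X):
    X=np.array(X,float).reshape(-1,3)
    return cv2.projectPoints(X,np.array(p["rvec"],float),np.array(p["tvec"],float),np.array(p["mtx"],float),None)[0].reshape(-1,2)
E
python3 - <<'E'
from h import *
a=snapshot("side");b=snapshot("top")
save(a,"s0.png");save(b,"t0.png")
for n in ["booth","fold","lead_edge","jamb","tray_floor","tray_handle","mat","block1","regulator","knob_grip","gauge_centre","pointer_tip","mark_tip","jar","mug","brush"]:
    for q,p in (("s",a),("t",b)):
        print(n,q,[(np.round(d["location"],3).tolist(),round(d["confidence"],2)) for d in spot_point(p,n)])
s=get_state();print({k:np.round(v,3).tolist() for k,v in s.items()})
E
```

```text
pics
booth s [([0.523, 0.051, 0.004], 0.9)]
booth t [([0.678, -0.132, -0.0], 0.67), ([0.517, 0.045, 0.002], 0.61)]
fold s [([0.523, 0.064, 0.105], 0.94)]
fold t [([0.52, 0.064, 0.103], 0.74), ([0.792, 0.054, 0.001], 0.73)]
lead_edge s [([0.425, 0.044, 0.106], 0.69)]
lead_edge t [([0.422, 0.037, 0.109], 0.77)]
jamb s [([0.623, 0.058, 0.104], 0.57), ([0.73, -0.345, -0.001], 0.37), ([0.55, -0.392, 0.025], 0.23)]
jamb t [([0.622, 0.054, 0.109], 0.89)]
tray_floor s [([0.494, -0.071, 0.021], 0.62)]
tray_floor t [([0.495, -0.073, 0.02], 0.68)]
tray_handle s [([0.792, 0.05, 0.0], 0.72), ([0.506, -0.199, 0.13], 0.65)]
tray_handle t [([0.505, -0.198, 0.126], 0.79)]
mat s [([0.472, -0.34, 0.001], 0.61)]
mat t [([0.476, -0.344, -0.003], 0.61), ([0.678, -0.135, 0.001], 0.27)]
block1 s [([0.69, -0.502, 0.018], 0.84), ([0.41, -0.388, 0.025], 0.76), ([0.55, -0.39, 0.023], 0.68), ([0.563, -0.546, 0.021], 0.64), ([0.437, -0.572, 0.017], 0.61)]
block1 t [([0.437, -0.572, 0.02], 0.97), ([0.561, -0.538, 0.019], 0.87), ([0.55, -0.393, 0.031], 0.86), ([0.406, -0.391, 0.024], 0.64), ([0.692, -0.504, 0.023],
[... 445 characters left out ...]
 -0.19, 0.081], 0.44)]
mark_tip s []
mark_tip t [([0.619, 0.057, 0.1], 0.66)]
jar s [([0.785, -0.094, -0.0], 0.92)]
jar t [([0.79, -0.091, -0.0], 0.86)]
mug s [([0.791, 0.051, 0.0], 0.66)]
mug t [([0.792, 0.056, -0.0], 0.62)]
brush s [([0.731, -0.344, -0.004], 0.83), ([0.785, -0.092, 0.0], 0.25)]
brush t [([0.731, -0.342, 0.003], 0.88)]
{'clock': 1.7, 'joints': [1.171, 0.383, 0.044, 1.598, -0.018, 1.161, -0.05], 'qd': [0.001, 0.0, 0.0, -0.0, 0.0, 0.0, 0.0], 'effort': [-0.0, -43.343, 1.023, -24.991, 0.01, 0.002, 0.0], 'tool_pos': [0.193, -0.621, 0.25], 'ee_rot': [-0.0, 0.989, 0.15, 0.0], 'force': [0.177, 0.165, -0.339], 'torque': [0.023, 0.029, -0.003], 'gripper_force': 0.0, 'opening': 0.086}
```

View pics/s0.png

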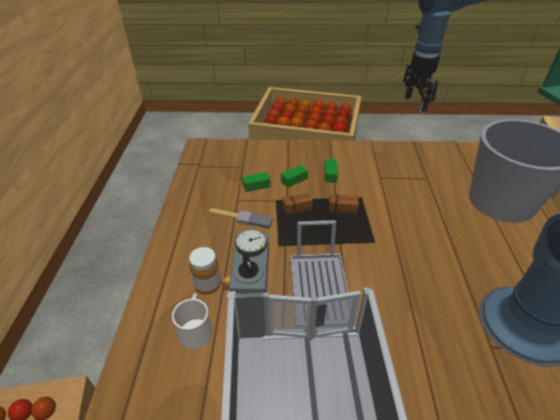

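View pics/t0.png

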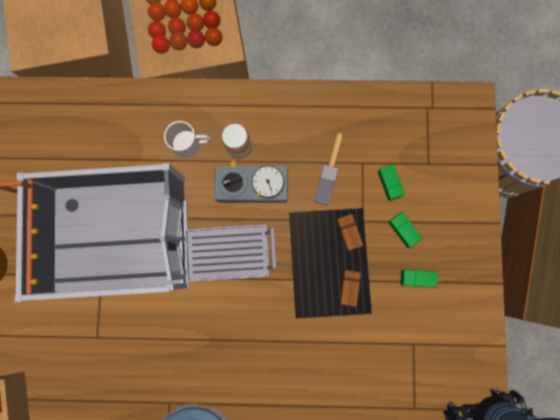

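Two beech-brown bars lie on the mat (top: ~(350,232) and ~(351,289)). The three green bars at (391,182), (406,230) and (420,279) are off the mat, so they are the look-alikes. The door is slightly ajar and the tray is right out. I'll confirm this in one enlarged crop with the gauge.

```bash
cat >> h.py <<'E'
O=np.array([.5215,.0475]);YAW=.085
def bw(x,y):  # booth mm -> world m
    c,s=np.cos(YAW),np.sin(YAW); return O+np.array([c*x-s*y,s*x+c*y])/1000
def wb(p):
    c,s=np.cos(YAW),np.sin(YAW); d=(np.array(p[:2])-O)*1000; return np.array([c*d[0]+s*d[1],-s*d[0]+c*d[1]])
def pose():
    s=get_state();w,x,y,z=s["ee_rot"]
    from scipy.spatial.transform import Rotation as Ro
    return np.array(s["tool_pos"]),Ro.from_quat([x,y,z,w]).as_matrix(),s
def go(pts):
    "pts: list of (world x,y,z,yaw of tool x) -> shift mm, turn"
    p,R,s=pose(); y0=np.arctan2(R[1,0],R[0,0]); j7=s["joints"][6]
    for q in pts:
        t=(y0-q[3]+np.pi/2)%np.pi-np.pi/2
        print(np.round(R.T@(np.array(q[:3])-p)*1000).tolist(),"turn",round(t,3),"alt",round(t-np.sign(t)*np.pi,3),"j7",round(j7,2))
def stat():
    p,R,s=pose();print("t",round(s["clock"],1),"tcp",np.round(p,3),"booth",np.round(wb(p)),"yaw",round(np.arctan2(R[1,0],R[0,0]),3),"F",np.round(s["force"],1),"open",round(s["opening"],3),"gf",round(s["gripper_force"],1),"j7",round(s["joints"][6],2))
def rect(p,m,z):
    c=max(cv2.findContours(m.astype(np.uint8),0,1)[0],key=cv2.contourArea).reshape(-1,2)
    w=np.array([ray(p,u,v,z)[:2] for u,v in c])*1000
    (cx,cy),(a,b),th=cv2.minAreaRect(w.astype(np.float32))
    if a<b: a,b,th=b,a,th+90
    return np.round([cx,cy,a,b,th],1).tolist()
E
python3 - <<'E'
from h import *
b=snapshot("top")
c1=cv2.resize(b["pixels"][155:315,280:450],None,fx=3,fy=3,interpolation=cv2.INTER_CUBIC)
c2=cv2.resize(b["pixels"][155:210,210:295],None,fx=6,fy=6,interpolation=cv2.INTER_CUBIC)[:,:]
im=np.zeros((600,800,3),np.uint8);c1=cv2.resize(c1,(380,358));c2=cv2.resize(c2,(420,272))
im[:358,:380]=c1;im[:272,380:]=c2
s=snapshot("side");c3=cv2.resize(s["pixels"][220:280,220:290],(280,240),interpolation=cv2.INTER_CUBIC);im[360:600,:280]=c3
cv2.imwrite("pics/c0.png",im[:,:,::-1])
for d in regions_of(b,"block1"): print(round(d["confidence"],2),rect(b,d["mask"],.046), b["pixels"][d["mask"]].mean(0).round())
stat();print("cam",-cam(b)[0].T@cam(b)[1])
go([(*bw(0,-40),.25,YAW),(*bw(0,-40),.13,YAW),(*bw(34,75-14),.13,YAW)])
E
```

```text
0.94 [410.8, -392.5, 91.5, 47.4, 175.4] [124.  76.  40.]
0.9 [438.9, -567.2, 94.2, 41.8, 87.2] [ 43. 141.  65.]
0.73 [561.6, -534.2, 89.2, 50.7, 35.5] [ 43. 136.  61.]
0.65 [685.0, -498.7, 91.3, 51.2, 20.3] [ 37. 132.  58.]
0.58 [553.7, -391.2, 88.0, 46.7, 19.3] [127.  77.  40.]
0.28 [496.6, -84.3, 232.0, 134.4, 94.5] [144. 138. 144.]
t 1.9 tcp [ 0.193 -0.621  0.25 ] booth [-384. -638.] yaw 0.302 F [-1.  -0.3  0.1] open 0.085 gf 0.0 j7 -0.05
cam [ 0.45190798 -0.24956101  1.28893192]
[503.0, -501.0, 0.0] turn 0.217 alt -2.925 j7 -0.05
[503.0, -501.0, 120.0] turn 0.217 alt -2.925 j7 -0.05
[558.0, -593.0, 120.0] turn 0.217 alt -2.925 j7 -0.05
```

View pics/c0.png

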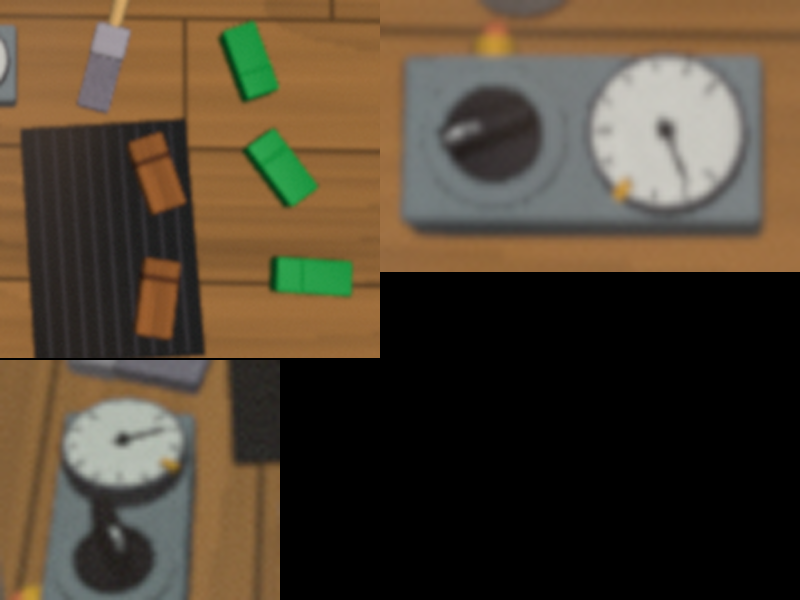

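The crop confirms that the two brown bars on the mat are the blocks and that the green ones stay put. On the gauge the brass mark is about 54° clockwise of the pointer, so the knob needs about 2.7 rad. Door first.

```bash
cat > st.sh <<'E'
python3 -c "from h import *; stat()"
E
python3 -m pendant '[[0,[250,-250,0],0.11],[0,[503,-501,0],0.217],[0,[503,-501,0],0.217],[0,[503,-501,0],0.217],[0,[503,-501,0],0.217],[0,[503,-501,0],0.217],[0,[503,-501,0],0.217],[0,[503,-501,0],0.217],[0,[503,-501,0],0.217],[0,[503,-501,0],0.217]]' 40 | tail -3
python3 -m pendant '[[0,[0,0,0],0],[0,[0,0,0],0],[0,[0,0,0],0]]'|tail -1; python3 -m pendant '[[0,[0,0,0],0],[0,[0,0,0],0],[0,[0,0,0],0],[0,[0,0,0],0]]'|tail -1
python3 -c "
from h import *; stat(); go([(*bw(0,-40),.25,YAW),(*bw(0,-40),.13,YAW)])"
```

```text
force: [1.5, -0.7, -0.0]
opening: -0.0
gripper_force: 0.0
gripper_force: 0.0
gripper_force: 0.0
t 3.3 tcp [ 0.387 -0.253  0.25 ] booth [-159. -288.] yaw 0.082 F [0.3 0.3 0.6] open -0.0 gf 0.0 j7 -1.01
[159.0, -249.0, 0.0] turn -0.003 alt 3.139 j7 -1.01
[159.0, -249.0, 120.0] turn -0.003 alt 3.139 j7 -1.01
```

```bash
python3 -m pendant '[[0,[159,-249,0],0],[0,[159,-249,0],0],[0,[159,-249,0],0],[0,[159,-249,0],0],[0,[159,-249,0],0],[0,[159,-249,0],0],[0,[159,-249,0],0],[0,[159,-249,0],0],[0,[159,-249,0],0],[0,[159,-249,0],0]]' >/dev/null
python3 -m pendant '[[0,[0,0,40],0],[0,[0,0,80],0],[0,[0,0,120],0],[0,[0,0,120],0],[0,[0,0,120],0]]' >/dev/null
python3 -c "
from h import *; stat(); go([(*bw(5,5),.13,YAW),(*bw(16,30),.13,YAW),(*bw(34,56),.13,YAW)])
b=snapshot('top');print([(wb(d['location']).round(),d['confidence']) for n in ('fold','lead_edge') for d in spot_point(b,n)])"
```

```text
t 4.5 tcp [0.522 0.007 0.128] booth [ -3. -41.] yaw 0.081 F [ 0.9 -0.   1.2] open 0.0 gf 0.0 j7 -1.74
[8.0, -46.0, -2.0] turn -0.004 alt 3.138 j7 -1.74
[19.0, -71.0, -2.0] turn -0.004 alt 3.138 j7 -1.74
[36.0, -97.0, -2.0] turn -0.004 alt 3.138 j7 -1.74
[(array([-98.,  -1.]), 0.47)]
```

```bash
python3 -m pendant '[[0,[4,-20,0],0],[0,[6,-35,0],0],[0,[8,-49,0],0],[0,[11,-58,0],0],[0,[15,-68,0],0],[0,[18,-74,0],0],[0,[23,-80,0],0],[0,[28,-86,0],0],[0,[33,-91,0],0],[0,[33,-91,0],0]]' |tail -6
python3 -c "
from h import *; stat(); 
b=snapshot('top');save(b,'t1.png',(120,140,300,310),4)
for p in (b,snapshot('side')): print([(n,wb(d['location']).round(),round(d['confidence'],2)) for n in ('fold','lead_edge') for d in spot_point(p,n)])"
```

```text
clock: 5.5
tool_pos: [0.5587, 0.0959, 0.1357]
ee_rot: [0.004, 0.999, 0.039, 0.007]
force: [5.3, -11.9, 10.4]
opening: -0.0002
gripper_force: 12.3
t 5.5 tcp [0.559 0.096 0.136] booth [41. 45.] yaw 0.078 F [  5.3 -11.9  10.4] open -0.0 gf 12.3 j7 -1.93
[('fold', array([39., 84.]), 0.7)]
[('fold', array([42., 82.]), 0.73), ('fold', array([ 176., -408.]), 0.24), ('lead_edge', array([-17.,   6.]), 0.93), ('lead_edge', array([ 174., -408.]), 0.48)]
```

```bash
python3 -m pendant '[[0,[-3,25,0],0],[0,[-10,60,3],0],[0,[-15,90,3],0],[0,[-50,90,3],0],[0,[-90,90,3],0],[0,[-116,90,3],0],[0,[-116,70,3],0],[0,[-116,45,3],0],[0,[-116,45,3],0]]' |grep force
python3 -c "
from h import *; stat(); 
b=snapshot('top')
for p in (b,snapshot('side')): print([(n,wb(d['location']).round(),round(d['confidence'],2)) for n in ('fold','lead_edge') for d in spot_point(p,n)])"
```

```text
force: [0.3, 0.1, 0.1]
gripper_force: 0.0
t 6.5 tcp [0.438 0.053 0.129] booth [-82.  13.] yaw 0.09 F [0.3 0.1 0.1] open -0.0 gf 0.0 j7 -1.81
[('lead_edge', array([-25.,  -2.]), 0.96)]
[('fold', array([42., 77.]), 0.9), ('lead_edge', array([-19.,   4.]), 0.86)]
```

```bash
python3 -m pendant '[[0,[0,13,0],0],[0,[30,13,0],0],[0,[45,13,0],0],[0,[60,13,0],0],[0,[75,13,0],0],[0,[90,13,0],0],[0,[105,13,0],0],[0,[115,13,0],0],[0,[125,13,0],0],[0,[128,13,0],0]]' |grep force
python3 -c "
from h import *; stat(); 
b=snapshot('top');save(b,'t1.png',(120,140,300,310),4)
for p in (b,snapshot('side')): print([(n,wb(d['location']).round(),round(d['confidence'],2)) for n in ('fold','lead_edge') for d in spot_point(p,n)])"
```

```text
force: [-5.8, -0.3, 2.6]
gripper_force: 0.0
t 7.7 tcp [0.566 0.046 0.127] booth [44. -5.] yaw 0.084 F [-5.8 -0.3  2.6] open -0.0 gf 0.0 j7 -1.83
[('fold', array([ 133., -238.]), 0.55), ('fold', array([ 104., -247.]), 0.2)]
[('fold', array([84., 95.]), 0.69), ('fold', array([ -34., -245.]), 0.34), ('lead_edge', array([64.,  5.]), 0.97), ('lead_edge', array([ 140., -145.]), 0.57)]
```

View pics/t1.png

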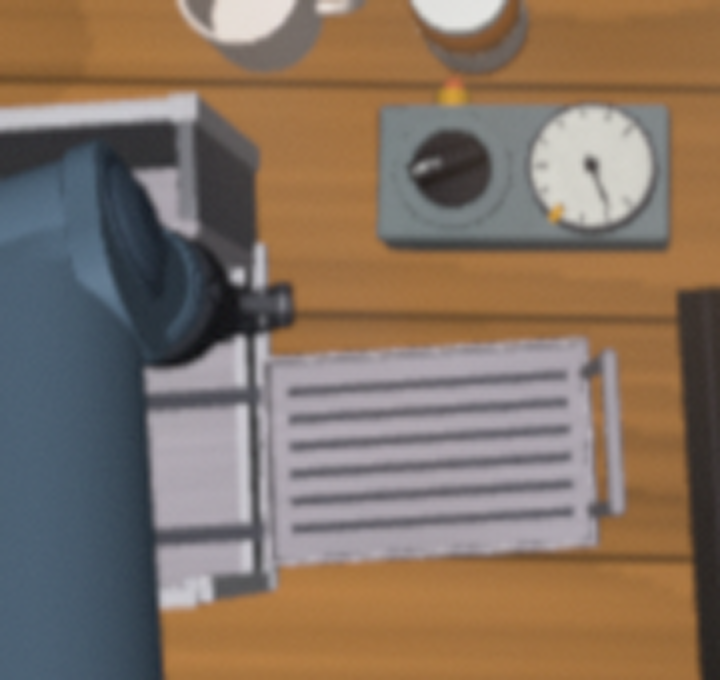

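```bash
python3 -m pendant '[[0,[4,0,0],0],[0,[6,0,0],0],[0,[6,0,0],0],[0,[-30,20,0],0],[0,[-30,20,-40],0],[0,[-30,20,-80],0],[0,[-30,20,-110],0]]' |grep force
python3 -c "
from h import *; stat(); go([(.552,-.392,.20,.337),(.409,-.3925,.20,-.08)])"
```

```text
force: [1.9, -0.3, 0.7]
gripper_force: 0.0
t 8.6 tcp [0.538 0.023 0.238] booth [ 14. -25.] yaw 0.085 F [ 1.9 -0.3  0.7] open -0.0 gf 0.0 j7 -1.71
[-21.0, 415.0, 39.0] turn -0.252 alt 2.889 j7 -1.71
[-163.0, 404.0, 38.0] turn 0.165 alt -2.977 j7 -1.71
```

```bash
python3 -m pendant '[[0.75,[-21,415,0],-0.252],[0.75,[-21,415,0],-0.252],[0.75,[-21,415,0],-0.252],[0.75,[-21,415,0],-0.252],[0.75,[-21,415,0],-0.252],[0.75,[-21,415,0],-0.252],[0.75,[-21,415,0],-0.252],[0.75,[-21,415,0],-0.252],[0.75,[-21,415,0],-0.252],[0.75,[-21,415,0],-0.252]]' |grep force
python3 -c "
from h import *; stat(); go([(.552,-.392,.20,.337),(.552,-.392,.046,.337)])
for n in ('top','side'):
  p=snapshot(n)
  for d in regions_of(p,'block1')[:6]: print(n,round(d['confidence'],2),rect(p,d['mask'],.046),p['pixels'][d['mask']].mean(0).round())
  print([(q,wb(d['location']).round(),round(d['confidence'],2)) for q in ('fold','lead_edge') for d in spot_point(p,q)])
  print([np.round(d['location'],3) for d in spot_point(p,'block1')])
  if n=='side':save(p,'s2.png')
"
```

```text
force: [1.1, -0.5, 0.5]
gripper_force: 0.0
t 9.4 tcp [ 0.553 -0.387  0.238] booth [  -5. -436.] yaw 0.337 F [ 1.1 -0.5  0.5] open 0.064 gf 0.0 j7 -0.79
[-3.0, 4.0, 38.0] turn 0.0 alt -3.142 j7 -0.79
[-3.0, 4.0, 192.0] turn 0.0 alt -3.142 j7 -0.79
top 0.72 [699.6, -494.2, 59.4, 47.1, 19.5] [ 35. 138.  61.]
top 0.66 [438.9, -567.2, 94.7, 41.9, 87.0] [ 42. 141.  64.]
top 0.61 [542.2, -548.9, 50.0, 41.2, 134.9] [ 40. 139.  65.]
[('fold', array([ 79., 101.]), 0.73), ('lead_edge', array([63., -2.]), 0.66)]
[array([ 0.436, -0.575,  0.02 ]), array([ 0.564, -0.538,  0.022]), array([ 0.69 , -0.504,  0.021]), array([ 0.552, -0.393,  0.032]), array([0.585, 0.049, 0.11 ]), array([ 0.728, -0.343, -0.003])]
side 0.95 [564.6, -501.7, 105.5, 77.3, 33.7] [40. 98. 40.]
side 0.78 [416.4, -370.3, 85.9, 85.0, 174.0] [97. 64. 35.]
side 0.61 [558.2, -367.7, 86.9, 74.9, 18.7] [97. 64. 35.]
side 0.61 [687.3, -469.3, 95.2, 83.4, 19.9] [ 43. 100.  42.]
side 0.51 [444.8, -535.7, 130.3, 46.2, 86.0] [ 46. 105.  43.]
[('fold', array([83., 97.]), 0.84), ('fold', array([ 107., -245.]), 0.19), ('lead_edge', array([63.,  2.]), 0.81), ('lead_edge', array([ 108., -249.]), 0.3)]
[array([ 0.69 , -0.503,  0.02 ]), array([ 0.551, -0.394,  0.023]), array([ 0.414, -0.391,  0.024]), array([ 0.435, -0.573,  0.014])]
```

View pics/s2.png

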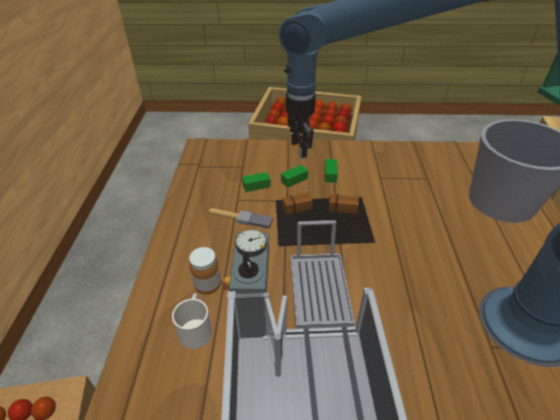

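```bash
python3 -m pendant '[[0.75,[-3,4,40],0],[0.75,[-3,4,80],0],[0.75,[-3,4,120],0],[0.75,[-3,4,160],0],[0.75,[-3,4,190],0],[0.75,[-3,4,207],0],[0.75,[-3,4,207],0]]' 50|egrep "force|tool_pos"
python3 -m pendant '[[0.2,[0,0,0],0],[0.2,[0,0,0],0],[0.2,[0,0,0],0],[0.2,[0,0,0],0],[0.2,[0,0,-30],0],[0.2,[0,0,-60],0],[0.2,[0,0,-100],0],[0.2,[0,0,-140],0],[0.2,[0,0,-170],0],[0.2,[0,0,-170],0]]' 50|egrep "force|opening"
python3 -c "
from h import *; stat(); go([(*bw(-35,-120+50),.20,YAW+np.pi/2),(*bw(-35,-120+50),.045,YAW+np.pi/2)])"
```

```text
tool_pos: [0.5477, -0.3858, 0.0246]
force: [-1.0, -0.7, -0.9]
gripper_force: 0.0
force: [0.7, -1.0, -0.1]
opening: 0.0414
gripper_force: 52.1
t 11.3 tcp [ 0.557 -0.392  0.212] booth [  -2. -441.] yaw 0.337 F [ 0.7 -1.  -0.1] open 0.041 gf 52.1 j7 -0.8
[61.0, -368.0, 7.0] turn -1.319 alt 1.822 j7 -0.8
[59.0, -370.0, 162.0] turn -1.319 alt 1.822 j7 -0.8
```

```bash
python3 -m pendant '[[0.2,[10,-40,0],-0.12],[0.2,[20,-80,0],-0.24],[0.2,[30,-120,0],-0.36],[0.2,[35,-160,0],-0.48],[0.2,[40,-200,0],-0.6],[0.2,[45,-240,0],-0.72],[0.2,[50,-280,0],-0.84],[0.2,[55,-320,0],-0.96],[0.2,[60,-350,0],-1.08],[0.2,[60,-370,0],-1.2]]' 50|egrep "force|opening"
python3 -c "
from h import *; stat(); go([(*bw(-35,-120+50),.20,YAW+np.pi/2),(*bw(-35,-120+50),.042,YAW+np.pi/2)])
b=snapshot('top');print([np.round(d['location'],3) for d in spot_point(b,'tray_floor')],[np.round(d['location'],3) for d in spot_point(b,'block1')])"
```

```text
force: [0.0, 0.5, -0.5]
opening: 0.0413
gripper_force: 52.0
t 12.2 tcp [ 0.485 -0.016  0.201] booth [-42. -60.] yaw 1.548 F [ 0.   0.5 -0.5] open 0.041 gf 52.0 j7 -0.2
[-9.0, 8.0, 1.0] turn -0.107 alt 3.034 j7 -0.2
[-9.0, 8.0, 159.0] turn -0.107 alt 3.034 j7 -0.2
[array([ 0.494, -0.07 ,  0.02 ])] [array([ 0.436, -0.574,  0.021]), array([ 0.562, -0.538,  0.019]), array([ 0.484, -0.018,  0.196]), array([ 0.406, -0.394,  0.021]), array([ 0.689, -0.504,  0.023])]
```

```bash
python3 -m pendant '[[0.2,[-8,7,0],-0.107],[0.2,[-8,7,40],-0.107],[0.2,[-8,7,80],-0.107],[0.2,[-8,7,115],-0.107],[0.2,[-8,7,140],-0.107],[0.2,[-8,7,152],-0.107],[0.2,[-8,7,158],-0.107],[0.2,[-8,7,160],-0.107],[0.2,[-8,7,160],-0.107]]' 50|egrep "force|opening|tool_pos"; bash st.sh
```

```text
tool_pos: [0.4897, -0.0309, 0.0436]
force: [-17.4, -1.5, 31.1]
opening: 0.0415
gripper_force: 56.7
t 13.1 tcp [ 0.49  -0.031  0.044] booth [-38. -75.] yaw 1.641 F [-17.4  -1.5  31.1] open 0.041 gf 56.7 j7 -0.29
```

```bash
python3 -m pendant '[[0.2,[0,0,-3],0],[0.2,[0,0,-5],0],[0.2,[0,0,-5],0]]' 50|egrep "force|opening|tool_pos"
python3 - <<'E'
from h import *
stat();p=snapshot('side');save(p,'s3.png',(230,200,400,330),4)
E
```

```text
tool_pos: [0.4943, -0.0297, 0.0466]
force: [0.2, -0.5, -2.4]
opening: 0.0414
gripper_force: 53.0
t 13.3 tcp [ 0.494 -0.03   0.047] booth [-34. -75.] yaw 1.642 F [ 0.2 -0.5 -2.4] open 0.041 gf 53.0 j7 -0.29
```

View pics/s3.png

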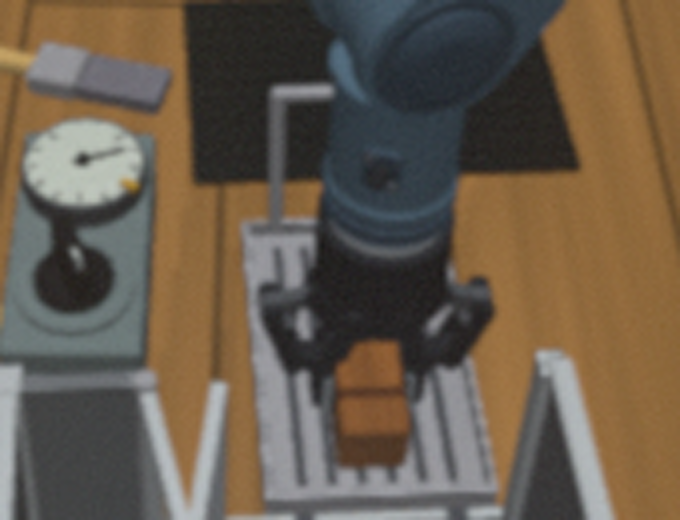

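The block hangs lengthwise just above the tray floor, inside the lips. Release, back off and go for the other one.

```bash
python3 -m pendant '[[0.75,[0,0,0],0],[0.75,[0,0,0],0],[0.75,[0,0,0],0],[0.75,[0,0,-30],0],[0.75,[0,0,-70],0],[0.75,[0,0,-110],0],[0.75,[0,0,-150],0],[0.75,[0,0,-170],0],[0.75,[0,0,-170],0]]' |egrep "force|opening|tool_pos"
python3 - <<'E'
from h import *
stat();go([(.409,-.3925,.215,-.08)])
b=snapshot('top')
print([np.round(d['location'],3) for d in spot_point(b,'block1')])
E
```

```text
tool_pos: [0.4967, -0.0283, 0.2211]
force: [1.2, -0.1, -0.1]
opening: 0.0638
gripper_force: 0.0
t 14.1 tcp [ 0.497 -0.028  0.221] booth [-31. -73.] yaw 1.644 F [ 1.2 -0.1 -0.1] open 0.064 gf 0.0 j7 -0.08
[-357.0, -114.0, 6.0] turn -1.418 alt 1.724 j7 -0.08
[array([ 0.564, -0.538,  0.02 ]), array([ 0.692, -0.501,  0.021]), array([ 0.405, -0.395,  0.026]), array([ 0.436, -0.574,  0.02 ]), array([ 0.494, -0.032,  0.042])]
```

```bash
python3 -m pendant '[[0.75,[-40,-12,0],0.12],[0.75,[-80,-24,0],0.24],[0.75,[-120,-36,0],0.36],[0.75,[-160,-50,0],0.48],[0.75,[-200,-62,0],0.6],[0.75,[-240,-75,0],0.72],[0.75,[-280,-90,0],0.84],[0.75,[-320,-100,0],0.96],[0.75,[-357,-114,0],1.08],[0.75,[-357,-114,0],1.2]]' |egrep "force|opening|tool_pos"
python3 - <<'E'
from h import *
b=snapshot('top')
print([(n,np.round(d['location'],3)) for n in ('block1','tray_floor') for d in spot_point(b,n)])
for d in regions_of(b,'block1')[:6]: print(round(d['confidence'],2),rect(b,d['mask'],.046),b['pixels'][d['mask']].mean(0).round())
stat();go([(.408,-.393,.215,-.08)])
E
```

```text
tool_pos: [0.3976, -0.4032, 0.2123]
force: [-1.5, 0.0, -1.0]
opening: 0.064
gripper_force: 0.0
[('block1', array([ 0.409, -0.396,  0.02 ])), ('block1', array([ 0.492, -0.033,  0.04 ])), ('block1', array([ 0.439, -0.573,  0.02 ])), ('block1', array([ 0.675, -0.135, -0.   ])), ('block1', array([ 0.688, -0.507,  0.02 ])), ('block1', array([ 0.786,  0.054, -0.002])), ('tray_floor', array([ 0.495, -0.072,  0.02 ])), ('tray_floor', array([ 0.675, -0.18 ,  0.082])), ('tray_floor', array([ 0.786, -0.091,  0.002]))]
0.81 [413.8, -393.2, 81.3, 42.1, 170.5] [131.  79.  41.]
0.75 [494.0, -31.3, 91.8, 47.6, 94.3] [134.  87.  56.]
0.73 [438.5, -567.3, 99.0, 45.6, 89.1] [ 49. 140.  65.]
0.72 [561.4, -533.8, 88.5, 46.8, 39.0] [ 39. 141.  64.]
0.72 [685.9, -500.0, 89.1, 46.8, 19.8] [ 34. 138.  60.]
0.45 [614.9, 123.0, 153.6, 61.7, 84.8] [136. 135. 139.]
t 15.2 tcp [ 0.404 -0.391  0.213] booth [-154. -427.] yaw 0.448 F [ 0.2  0.7 -0.3] open 0.064 gf 0.0 j7 -0.51
[3.0, 3.0, -2.0] turn 0.528 alt -2.614 j7 -0.51
```

```bash
python3 -m pendant '[[0.75,[0,0,0],0.12],[0.75,[4,3,0],0.24],[0.75,[4,3,0],0.36],[0.75,[4,3,0],0.48],[0.75,[4,3,30],0.53],[0.75,[4,3,70],0.53],[0.75,[4,3,110],0.53],[0.75,[4,3,130],0.53],[0.75,[4,3,130],0.53]]' |egrep "force|opening|tool_pos"
python3 - <<'E'
from h import *
stat();go([(.409,-.393,.027,-.08)])
E
```

```text
tool_pos: [0.4065, -0.3877, 0.0789]
force: [-0.8, 0.9, -0.9]
opening: 0.0639
gripper_force: 0.0
t 16.0 tcp [ 0.406 -0.388  0.079] booth [-152. -424.] yaw -0.08 F [-0.8  0.9 -0.9] open 0.064 gf 0.0 j7 -1.08
[3.0, 6.0, 52.0] turn 0.0 alt -3.141 j7 -1.08
```

```bash
python3 -m pendant '[[0.75,[3,4,25],0],[0.75,[3,4,45],0],[0.75,[3,4,53],0],[0.75,[3,4,53],0],[0.2,[3,4,53],0],[0.2,[3,4,53],0],[0.2,[3,4,53],0],[0.2,[3,4,53],0],[0.2,[3,4,53],0]]' 50|egrep "force|opening|tool_pos"; 
python3 -m pendant '[[0.2,[0,0,-20],0],[0.2,[0,0,-60],0],[0.2,[0,0,-100],0],[0.2,[0,0,-140],0],[0.2,[0,0,-175],0],[0.2,[0,0,-190],0],[0.2,[0,0,-190],0]]' 50|egrep "force|opening|tool_pos";python3 - <<'E'
from h import *
stat();go([(*bw(-37,-172),.21,YAW+np.pi/2)])
E
```

```text
tool_pos: [0.4138, -0.3991, 0.0342]
force: [0.2, 0.8, 5.9]
opening: 0.0411
gripper_force: 51.8
tool_pos: [0.4147, -0.4006, 0.228]
force: [-0.7, -0.5, -1.1]
opening: 0.0414
gripper_force: 51.2
t 17.3 tcp [ 0.415 -0.401  0.228] booth [-144. -437.] yaw -0.086 F [-0.7 -0.5 -1.1] open 0.041 gf 51.2 j7 -1.03
[60.0, -280.0, 17.0] turn 1.399 alt -1.742 j7 -1.03
```

```bash
python3 -m pendant '[[0.2,[8,-35,0],-0.12],[0.2,[16,-70,0],-0.24],[0.2,[24,-105,0],-0.36],[0.2,[32,-140,0],-0.48],[0.2,[40,-175,0],-0.6],[0.2,[48,-210,0],-0.72],[0.2,[54,-245,0],-0.84],[0.2,[60,-280,0],-0.96],[0.2,[60,-280,0],-1.08],[0.2,[60,-280,0],-1.2]]' 50|egrep "force|opening"
python3 -m pendant '[[0.2,[0,0,0],-0.12],[0.2,[0,0,0],-0.24],[0.2,[0,0,0],-0.36],[0.2,[0,0,0],-0.48],[0.2,[0,0,0],-0.54],[0.2,[0,0,0],-0.54]]' 50|egrep "force|opening"
python3 - <<'E'
from h import *
for n in ('top','side'):
  b=snapshot(n);print([(n,np.round(d['location'],3),wb(d['location']).round()) for n in ('block1','tray_floor') for d in spot_point(b,n)])
stat();go([(*bw(-37,-170),.046,YAW+np.pi/2)])
E
```

```text
force: [-0.4, -0.9, -0.9]
opening: 0.0414
gripper_force: 51.3
force: [0.3, -0.3, -1.9]
opening: 0.0412
gripper_force: 51.3
[('block1', array([ 0.437, -0.572,  0.022]), array([-137., -610.])), ('block1', array([ 0.565, -0.538,  0.021]), array([  -7., -587.])), ('block1', array([ 0.691, -0.504,  0.022]), array([ 122., -564.])), ('block1', array([ 0.494, -0.128,  0.207]), array([ -42., -173.]))]
[('block1', array([ 0.562, -0.54 ,  0.021]), array([ -10., -589.])), ('block1', array([ 0.498, -0.126,  0.21 ]), array([ -38., -171.])), ('block1', array([ 0.732, -0.344, -0.003]), array([ 176., -408.])), ('block1', array([ 0.494, -0.029,  0.042]), array([-34., -74.])), ('block1', array([ 0.69 , -0.503,  0.02 ]), array([ 121., -563.])), ('tray_floor', array([ 0.496, -0.074,  0.02 ]), array([ -36., -119.]))]
t 18.9 tcp [ 0.496 -0.124  0.222] booth [ -40. -169.] yaw 1.653 F [-0.   0.6 -0.8] open 0.042 gf 51.2 j7 0.12
[-1.0, 3.0, 176.0] turn -0.003 alt 3.139 j7 0.12
```

```bash
python3 -m pendant '[[0.2,[-1,3,40],0],[0.2,[-1,3,80],0],[0.2,[-1,3,120],0],[0.2,[-1,3,145],0],[0.2,[-1,3,158],0],[0.2,[-1,3,165],0],[0.2,[-1,3,165],0]]' 50|egrep "force|opening|tool_pos"
python3 - <<'E'
from h import *
stat();b=snapshot('side');print([(np.round(d['location'],3),wb(d['location']).round()) for d in spot_point(b,'block1')])
E
```

```text
tool_pos: [0.499, -0.1251, 0.0565]
force: [-0.5, 0.1, -1.5]
opening: 0.0413
gripper_force: 51.1
t 19.5 tcp [ 0.499 -0.125  0.057] booth [ -37. -170.] yaw 1.654 F [-0.5  0.1 -1.5] open 0.041 gf 51.1 j7 -0.05
[(array([ 0.562, -0.543,  0.02 ]), array([ -10., -591.])), (array([ 0.503, -0.126,  0.048]), array([ -33., -171.])), (array([ 0.691, -0.502,  0.02 ]), array([ 122., -562.])), (array([ 0.495, -0.031,  0.038]), array([-33., -76.])), (array([ 0.673, -0.087,  0.094]), array([ 140., -147.]))]
```

Lower until it touches, release and rise.

```bash
python3 -m pendant '[[0.2,[0,0,3],0],[0.2,[0,0,6],0],[0.2,[0,0,8],0],[0.2,[0,0,8],0]]' 50|egrep "force|opening|tool_pos"
python3 -m pendant '[[0.75,[0,0,-2],0],[0.75,[0,0,-2],0],[0.75,[0,0,-2],0],[0.75,[0,0,-30],0],[0.75,[0,0,-70],0],[0.75,[0,0,-110],0],[0.75,[0,0,-150],0],[0.75,[0,0,-185],0],[0.75,[0,0,-185],0]]' |egrep "force|opening|tool_pos"
python3 - <<'E'
from h import *
for n in ('side','top'):
  b=snapshot(n);print([(np.round(d['location'],3),wb(d['location']).round()) for d in spot_point(b,'block1')])
  if n=='side': save(b,'s4.png',(230,200,400,330),4)
stat();go([(*bw(-35,-300),.24,YAW+np.pi/2)])
E
```

```text
tool_pos: [0.4993, -0.1254, 0.0495]
force: [-0.5, -0.1, -1.6]
opening: 0.0415
gripper_force: 51.1
tool_pos: [0.5049, -0.1257, 0.2429]
force: [0.9, 0.9, -1.0]
opening: 0.0642
gripper_force: 0.0
[(array([ 0.689, -0.503,  0.019]), array([ 121., -563.])), (array([ 0.502, -0.126,  0.036]), array([ -34., -171.])), (array([ 0.564, -0.541,  0.02 ]), array([  -7., -590.])), (array([ 0.496, -0.028,  0.036]), array([-32., -73.]))]
[(array([ 0.691, -0.504,  0.025]), array([ 122., -564.])), (array([ 0.438, -0.574,  0.02 ]), array([-136., -612.])), (array([ 0.564, -0.54 ,  0.021]), array([  -7., -589.])), (array([ 0.496, -0.131,  0.032]), array([ -41., -176.]))]
t 20.9 tcp [ 0.498 -0.125  0.233] booth [ -38. -170.] yaw 1.654 F [ 0.4  0.5 -0.5] open 0.064 gf 0.0 j7 0.13
[-130.0, 3.0, -7.0] turn -0.002 alt 3.14 j7 0.13
```

View pics/s4.png

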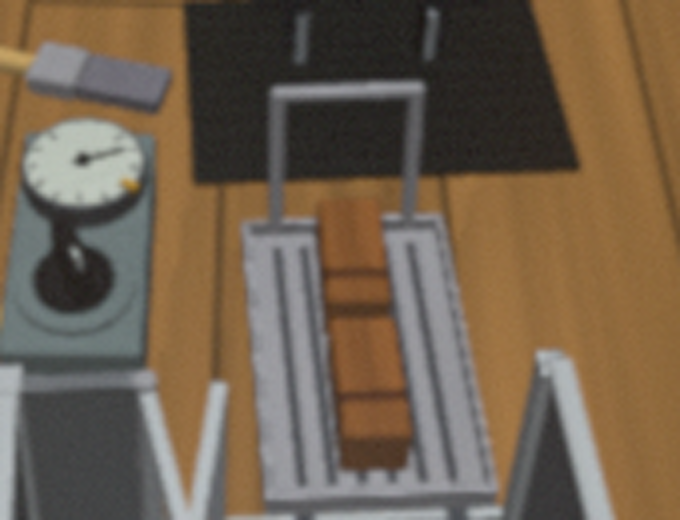

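```bash
python3 -m pendant '[[0,[-40,3,0],0],[0,[-80,3,0],0],[0,[-120,3,0],0],[0,[-125,3,0],0],[0,[-125,3,40],0],[0,[-125,3,80],0],[0,[-125,3,104],0],[0,[-125,3,104],0],[0,[-125,3,104],0]]' 40|egrep "force|opening|tool_pos"
python3 - <<'E'
from h import *
b=snapshot('side');print([(np.round(d['location'],3),wb(d['location']).round()) for d in spot_point(b,'tray_handle')])
stat();go([(*bw(-35,-262),.13,YAW+np.pi/2),(*bw(-35,81),.13,YAW+np.pi/2)])
E
```

```text
tool_pos: [0.5101, -0.2482, 0.1272]
force: [0.2, -0.1, 0.5]
opening: 0.0003
gripper_force: 0.0
[(array([ 0.507, -0.197,  0.129]), array([ -35., -243.]))]
t 21.8 tcp [ 0.514 -0.249  0.131] booth [ -33. -295.] yaw 1.654 F [-0.6 -0.7  1.1] open 0.0 gf 0.0 j7 0.24
[33.0, -2.0, 1.0] turn -0.001 alt 3.14 j7 0.24
[376.0, -2.0, 1.0] turn -0.001 alt 3.14 j7 0.24
```

```bash
python3 -m pendant '[[0,[12,-1,0],0],[0,[24,-1,0],0],[0,[32,-1,0],0],[0,[38,-1,0],0],[0,[46,-1,0],0],[0,[58,-1,0],0],[0,[72,-1,0],0],[0,[88,-1,0],0],[0,[104,-1,0],0],[0,[120,-1,0],0]]' |egrep "force|tool_pos"
python3 -m pendant '[[0,[16,0,0],0],[0,[32,0,0],0],[0,[48,0,0],0],[0,[64,0,0],0],[0,[80,0,0],0],[0,[96,0,0],0],[0,[112,0,0],0],[0,[126,0,0],0],[0,[138,0,0],0],[0,[146,0,0],0]]' |egrep "force|tool_pos"
python3 - <<'E'
from h import *
for n in ('side','top'):
  b=snapshot(n);print([(q,np.round(d['location'],3),wb(d['location']).round()) for q in ('tray_handle','block1','fold','lead_edge') for d in spot_point(b,q)])
stat();go([(*bw(-35,81),.13,YAW+np.pi/2)])
E
```

```text
tool_pos: [0.502, -0.1287, 0.1307]
force: [2.5, -1.4, 0.8]
gripper_force: 1.3
tool_pos: [0.4886, 0.0181, 0.1302]
force: [0.2, -2.0, 1.1]
gripper_force: 1.0
[('tray_handle', array([0.491, 0.031, 0.133]), array([-32., -14.])), ('block1', array([ 0.692, -0.503,  0.021]), array([ 123., -563.])), ('block1', array([0.483, 0.103, 0.037]), array([-34.,  58.])), ('block1', array([ 0.565, -0.543,  0.019]), array([  -7., -592.])), ('block1', array([0.473, 0.201, 0.036]), array([-35., 157.])), ('block1', array([0.488, 0.032, 0.131]), array([-35., -13.])), ('fold', array([0.594, 0.15 , 0.106]), array([81., 95.])), ('fold', array([ 0.674, -0.133,  0.001]), array([ 137., -193.])), ('fold', array([0.792, 0.055, 0.003]), array([270., -16.])), ('lead_edge', array([0.584, 0.056, 0.104]), array([63.,  3.]))]
[('tray_handle', array([0.59 , 0.154, 0.105]), array([ 77., 101.])), ('block1', array([ 0.564, -0.535,  0.022]), array([  -7., -584.])), ('block1', array([ 0.441, -0.572,  0.021]), array([-132., -611.])), ('block1', array([ 0.692, -0.502,  0.022]), array([ 123., -562.])), ('block1', array([0.473, 0.201, 0.04 ]), array([-36., 157.])), ('fold', array([0.591, 0.154, 0.105]), array([ 78., 100.])), ('lead_edge', array([0.581, 0.048, 0.108]), array([59., -5.]))]
t 23.9 tcp [0.489 0.015 0.13 ] booth [-35. -30.] yaw 1.653 F [0.2 0.5 0.2] open 0.0 gf 0.0 j7 -0.25
[111.0, -1.0, 0.0] turn -0.003 alt 3.138 j7 -0.25
```

Working as planned. Finish the push to the stop.

```bash
python3 -m pendant '[[0,[16,-1,0],0],[0,[32,-1,0],0],[0,[48,-1,0],0],[0,[64,-1,0],0],[0,[78,-1,0],0],[0,[90,-1,0],0],[0,[100,-1,0],0],[0,[106,-1,0],0],[0,[110,-1,0],0],[0,[113,-1,0],0]]' |egrep "force|tool_pos"
python3 -m pendant '[[0,[2,0,0],0],[0,[4,0,0],0],[0,[6,0,0],0],[0,[6,0,0],0]]' |egrep "force|tool_pos"
python3 - <<'E'
from h import *
for n in ('side','top'):
  b=snapshot(n);print([(q,np.round(d['location'],3),wb(d['location']).round()) for q in ('tray_handle','tray_floor') for d in spot_point(b,q)])
stat()
E
```

```text
tool_pos: [0.4795, 0.1267, 0.1303]
force: [0.5, -6.4, 2.2]
gripper_force: 3.3
tool_pos: [0.4795, 0.1268, 0.1304]
force: [0.7, -11.3, 5.7]
gripper_force: 5.7
[('tray_handle', array([0.48 , 0.14 , 0.127]), array([-34.,  95.])), ('tray_handle', array([ 0.646, -0.189,  0.082]), array([ 103., -246.])), ('tray_floor', array([ 0.474, -0.342, -0.002]), array([ -80., -384.]))]
[]
t 25.4 tcp [0.479 0.127 0.13 ] booth [-35.  83.] yaw 1.648 F [  0.3 -11.2   5.5] open -0.0 gf 5.6 j7 -0.52
```

```bash
python3 -m pendant '[[0,[-20,0,0],0],[0,[-40,0,0],0],[0,[-40,0,-30],0],[0,[-40,0,-70],0],[0,[-40,0,-110],0],[0,[-40,0,-120],0],[0,[-40,0,-120],0]]' |egrep "force|tool_pos"
python3 - <<'E'
from h import *
stat();go([(*bw(128,88),.25,YAW+np.pi/2)])
b=snapshot('top');print([(q,wb(d['location']).round(),round(d['confidence'],2)) for q in ('fold','tray_handle') for d in spot_point(b,q)])
E
```

```text
tool_pos: [0.4848, 0.0952, 0.2546]
force: [0.3, 0.8, -0.0]
gripper_force: 0.0
t 26.0 tcp [0.485 0.095 0.255] booth [-33.  51.] yaw 1.653 F [ 0.3  0.8 -0. ] open 0.0 gf 0.0 j7 -0.29
[38.0, 160.0, 6.0] turn -0.003 alt 3.139 j7 -0.29
[('fold', array([ 80., 102.]), 0.63), ('tray_handle', array([-34.,  99.]), 0.64)]
```

```bash
python3 -m pendant '[[0,[10,40,0],0],[0,[20,80,0],0],[0,[30,120,0],0],[0,[38,161,0],0],[0,[38,161,0],0],[0,[38,161,0],0],[0,[38,161,0],0]]' |egrep "force|tool_pos"
python3 - <<'E'
from h import *
stat();go([(*bw(128,88),.13,YAW+np.pi/2)])
E
```

```text
tool_pos: [0.6375, 0.1455, 0.2472]
force: [-0.7, 0.7, -0.6]
gripper_force: 0.0
t 26.7 tcp [0.637 0.146 0.247] booth [124.  88.] yaw 1.655 F [-0.7  0.7 -0.6] open 0.0 gf 0.0 j7 -0.45
[0.0, 5.0, 117.0] turn -0.001 alt 3.141 j7 -0.45
```

```bash
python3 -m pendant '[[0,[0,4,40],0],[0,[0,4,80],0],[0,[0,4,117],0],[0,[0,4,117],0],[0,[0,4,117],0]]' |egrep "force|tool_pos"; bash st.sh
python3 -m pendant '[[0,[0,-14,0],0],[0,[-1,-26,0],0],[0,[-2,-42,0],0],[0,[-4,-51,0],0],[0,[-7,-59,0],0],[0,[-10,-67,0],0],[0,[-14,-74,0],0],[0,[-19,-81,0],0],[0,[-25,-88,0],0],[0,[-25,-88,0],0]]' |egrep "force|tool_pos"
python3 - <<'E'
from h import *
stat()
for n in ('top','side'):
  b=snapshot(n);print([(q,wb(d['location']).round(),round(d['confidence'],2)) for q in ('fold','lead_edge','tray_handle') for d in spot_point(b,q)])
E
```

```text
tool_pos: [0.6403, 0.1444, 0.1317]
force: [0.6, 0.1, 0.8]
gripper_force: 0.0
t 27.1 tcp [0.64  0.144 0.132] booth [127.  86.] yaw 1.654 F [0.6 0.1 0.8] open -0.0 gf 0.0 j7 -0.51
tool_pos: [0.5632, 0.1111, 0.1392]
force: [5.0, -2.2, 9.4]
gripper_force: 4.6
t 28.0 tcp [0.563 0.111 0.139] booth [47. 60.] yaw 1.651 F [ 5.  -2.2  9.4] open -0.0 gf 4.6 j7 -0.48
[('fold', array([15., 60.]), 0.87), ('fold', array([ 177., -407.]), 0.65), ('lead_edge', array([-64.,  -4.]), 0.72), ('tray_handle', array([-34.,  99.]), 0.61)]
[('fold', array([18., 57.]), 0.81), ('lead_edge', array([-63.,   2.]), 0.95), ('tray_handle', array([-32.,  94.]), 0.72), ('tray_handle', array([-60.,   3.]), 0.46)]
```

```bash
python3 -m pendant '[[0,[-6,-6,0],0],[0,[-13,-11,0],0],[0,[-20,-16,0],0],[0,[-28,-20,0],0],[0,[-36,-23,0],0],[0,[-42,-24,0],0],[0,[-46,-25,0],0],[0,[-49,-25,0],0],[0,[-52,-25,0],0],[0,[-52,-25,0],0]]' |egrep "force|tool_pos"
python3 - <<'E'
from h import *
stat()
for n in ('top','side'):
  b=snapshot(n);print([(q,wb(d['location']).round(),round(d['confidence'],2)) for q in ('jamb','fold','lead_edge','tray_handle') for d in spot_point(b,q)])
E
```

```text
tool_pos: [0.5425, 0.0651, 0.14]
force: [3.2, 6.4, 11.5]
gripper_force: 1.6
t 29.2 tcp [0.543 0.065 0.14 ] booth [22. 16.] yaw 1.656 F [ 3.2  6.4 11.5] open -0.0 gf 1.6 j7 -0.38
[('jamb', array([102.,  -2.]), 0.93), ('fold', array([-5.,  5.]), 0.66), ('fold', array([ 253., -161.]), 0.36), ('fold', array([ 109., -247.]), 0.28), ('lead_edge', array([-102.,    0.]), 0.78), ('lead_edge', array([-33., 260.]), 0.28)]
[('jamb', array([101.,   0.]), 0.56), ('lead_edge', array([-98.,   6.]), 0.7), ('lead_edge', array([268., -18.]), 0.24), ('tray_handle', array([-33.,  99.]), 0.86)]
```

```bash
python3 -m pendant '[[0,[-3,0,0],0],[0,[-6,0,0],0],[0,[-9,0,0],0],[0,[-9,0,0],0]]' |egrep "force|tool_pos"; bash st.sh
python3 -m pendant '[[0,[25,0,0],0],[0,[35,0,-10],0],[0,[35,0,-50],0],[0,[35,0,-90],0],[0,[35,0,-120],0],[0,[35,0,-120],0]]' |egrep "force|tool_pos"
python3 - <<'E'
from h import *
stat()
for n in ('top','side'):
  b=snapshot(n);print([(q,wb(d['location']).round(),round(d['confidence'],2)) for q in ('jamb','fold','lead_edge','tray_handle') for d in spot_point(b,q)])
print([(np.round(d['location'],3),round(d['confidence'],2)) for d in spot_point(b,'knob_grip')])
save(b,'s5.png',(200,220,410,380),3.7)
E
```

```text
tool_pos: [0.542, 0.0649, 0.1401]
force: [1.5, 17.7, 8.4]
gripper_force: 8.4
t 30.0 tcp [0.542 0.065 0.14 ] booth [22. 16.] yaw 1.663 F [ 1.5 17.7  8.4] open -0.0 gf 8.4 j7 -0.36
tool_pos: [0.5388, 0.0872, 0.2621]
force: [1.2, 0.0, 0.3]
gripper_force: 0.0
t 30.5 tcp [0.539 0.087 0.262] booth [21. 38.] yaw 1.654 F [1.2 0.  0.3] open -0.0 gf 0.0 j7 -0.32
[('jamb', array([101.,   0.]), 0.96), ('fold', array([-2., 10.]), 0.62), ('fold', array([ 140., -195.]), 0.16), ('lead_edge', array([-100.,   -1.]), 0.85), ('tray_handle', array([-34.,  99.]), 0.8)]
[('jamb', array([100.,   0.]), 0.82), ('fold', array([2., 9.]), 0.64), ('lead_edge', array([-98.,   4.]), 0.77), ('tray_handle', array([-31.,  93.]), 0.68)]
[(array([ 0.674, -0.088,  0.096]), 0.89)]
```

View pics/s5.png

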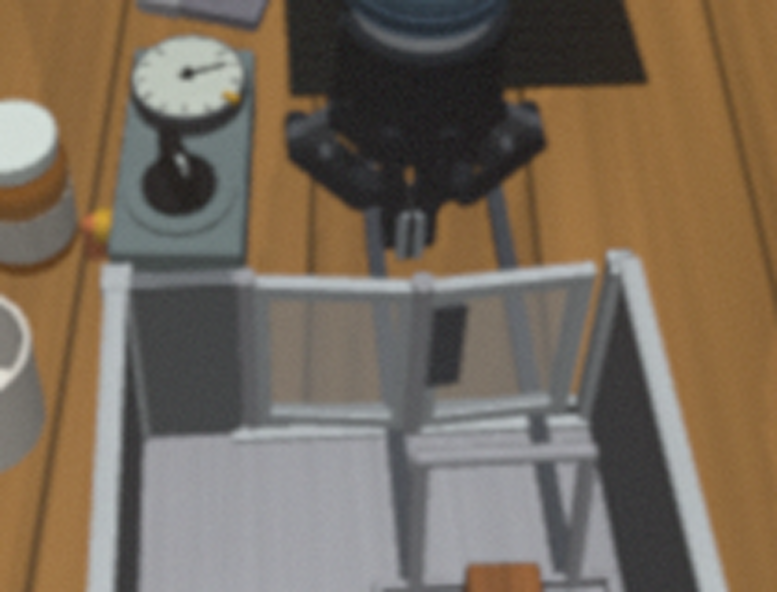

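The door panels still show a slight V (fold ~9 mm inside). Either it rebounded or it was not quite shut, so I'll push again gently and release slowly.

```bash
python3 -m pendant '[[0,[5,-10,40],0],[0,[5,-10,80],0],[0,[5,-10,120],0],[0,[5,-10,124],0],[0,[5,-10,124],0]]' |egrep "force|tool_pos"; bash st.sh
python3 -m pendant '[[0,[-8,0,0],0],[0,[-14,0,0],0],[0,[-18,0,0],0],[0,[-21,0,0],0],[0,[-23,0,0],0],[0,[-25,0,0],0],[0,[-26,0,0],0]]' |egrep "force|tool_pos"
python3 - <<'E'
from h import *
stat()
for n in ('top','side'):
  b=snapshot(n);print([(q,wb(d['location']).round(),round(d['confidence'],2)) for q in ('fold','lead_edge') for d in spot_point(b,q)])
E
```

```text
tool_pos: [0.5218, 0.0891, 0.1266]
force: [-0.7, 0.8, 0.8]
gripper_force: 0.0
t 31.5 tcp [0.522 0.089 0.127] booth [ 4. 41.] yaw 1.654 F [-0.7  0.8  0.8] open -0.0 gf 0.0 j7 -0.44
tool_pos: [0.5283, 0.0687, 0.1317]
force: [0.5, 9.4, 2.5]
gripper_force: 0.0
t 32.1 tcp [0.528 0.069 0.132] booth [ 9. 21.] yaw 1.656 F [0.5 9.4 2.5] open 0.0 gf 0.0 j7 -0.39
[('fold', array([-2.,  2.]), 0.56), ('lead_edge', array([-102.,   -2.]), 0.96)]
[('fold', array([ 1., -1.]), 0.83), ('lead_edge', array([-96.,   7.]), 0.97)]
```

```bash
python3 -m pendant '[[0,[1,0,0],0],[0,[2,0,0],0],[0,[3,0,0],0],[0,[4,0,0],0],[0,[5,0,0],0],[0,[6,0,0],0],[0,[7,0,0],0],[0,[8,0,0],0],[0,[9,0,0],0],[0,[10,0,0],0]]' |egrep "force"
python3 -m pendant '[[0,[2,0,0],0],[0,[4,0,0],0],[0,[8,0,0],0],[0,[20,0,0],0],[0,[20,0,-40],0],[0,[20,0,-80],0],[0,[20,0,-120],0],[0,[20,0,-120],0]]' |egrep "force"
python3 - <<'E'
from h import *
stat()
for n in ('top','side'):
  b=snapshot(n);print([(q,wb(d['location']).round(),round(d['confidence'],2)) for q in ('fold','lead_edge') for d in spot_point(b,q)])
save(b,'s6.png',(200,220,410,380),3.7)
E
```

```text
force: [0.4, 0.2, -0.3]
gripper_force: 0.0
force: [2.0, 1.0, 0.9]
gripper_force: 0.0
t 33.9 tcp [0.529 0.097 0.258] booth [12. 49.] yaw 1.656 F [2.  1.  0.9] open 0.0 gf 0.0 j7 -0.34
[('fold', array([-4.,  3.]), 0.94), ('lead_edge', array([-100.,   -4.]), 0.64)]
[('fold', array([-1., -1.]), 0.61), ('fold', array([-4.,  1.]), 0.52), ('lead_edge', array([-96.,   7.]), 0.79), ('lead_edge', array([ 174., -409.]), 0.25), ('lead_edge', array([ 141., -147.]), 0.16)]
```

View pics/s6.png

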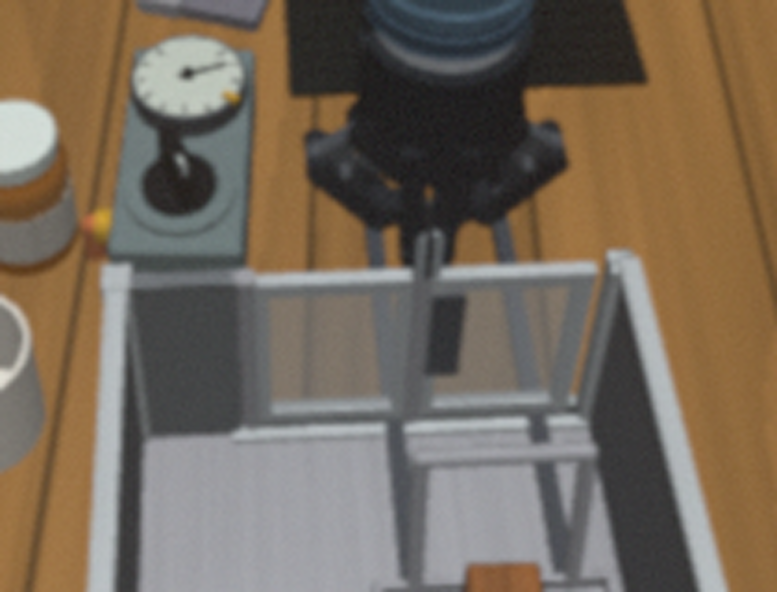

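```bash
cat > g.py <<'E'
from h import *
def rectify(p,c,z,half,n,up=True):
    # top-down image, right=-y, up=+x
    src=np.array([[c[0]+half,c[1]+half,z],[c[0]+half,c[1]-half,z],[c[0]-half,c[1]-half,z],[c[0]-half,c[1]+half,z]])
    H=cv2.getPerspectiveTransform(proj(p,src).astype(np.float32),np.float32([[0,0],[n,0],[n,n],[0,n]]))
    return cv2.warpPerspective(p["pixels"],H,(n,n),flags=cv2.INTER_CUBIC)
E
python3 - <<'E'
from g import *
im=np.zeros((600,800,3),np.uint8)
t=snapshot("top");s=snapshot("side")
for i,p in enumerate((t,s)):
    k=rectify(p,(.675,-.087),.104,.045,300).astype(float)
    k=np.clip((k/255)**.5*255,0,255).astype(np.uint8)
    g=rectify(p,(.6765,-.178),.082,.05,300)
    im[:300,i*400:i*400+300]=k; im[300:,i*400:i*400+300]=g
cv2.imwrite("pics/k1.png",im[:,:,::-1])
E
```

```text
(no output)
```

View pics/k1.png

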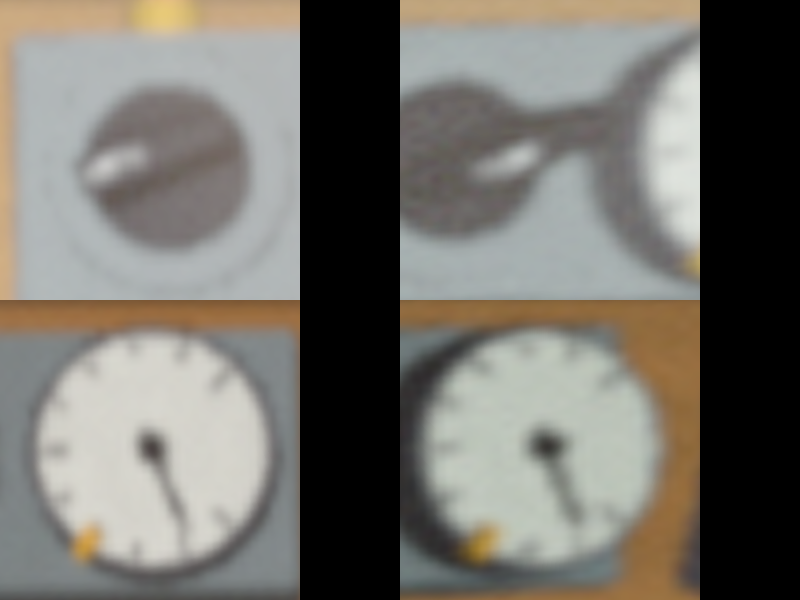

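Run:
```python
from h import *
stat();go([(.675,-.087,.25,1.92),(.675,-.087,.10,1.92)])
```

```text
t 34.3 tcp [0.523 0.093 0.248] booth [ 5. 46.] yaw 1.654 F [-0.3 -0.5 -0.8] open 0.001 gf 0.0 j7 -0.34
[-192.0, 136.0, -3.0] turn -0.266 alt 2.876 j7 -0.34
[-193.0, 137.0, 147.0] turn -0.266 alt 2.876 j7 -0.34
```

```bash
python3 -m pendant '[[0.5,[-30,22,0],-0.1],[0.5,[-60,44,0],-0.2],[0.5,[-90,66,0],-0.266],[0.5,[-120,88,0],-0.266],[0.5,[-150,110,0],-0.266],[0.5,[-190,134,0],-0.266],[0.5,[-190,134,0],-0.266],[0.5,[-190,134,0],-0.266]]' |egrep "force|opening"
python3 - <<'E'
from h import *
for i in range(2): stat()
b=snapshot('side');print([(np.round(d['location'],3),round(d['confidence'],2)) for d in spot_point(b,'knob_grip')]);stat()
go([(.675,-.087,.102,1.92)])
E
```

```text
force: [-1.9, -0.3, 0.5]
opening: 0.0427
gripper_force: 0.0
t 35.0 tcp [ 0.674 -0.091  0.247] booth [ 140. -151.] yaw 1.911 F [-1.9 -0.3  0.5] open 0.043 gf 0.0 j7 0.16
t 35.0 tcp [ 0.674 -0.091  0.247] booth [ 140. -151.] yaw 1.911 F [-1.9 -0.3  0.5] open 0.043 gf 0.0 j7 0.16
[(array([ 0.672, -0.087,  0.095]), 0.73), (array([0.623, 0.054, 0.105]), 0.67)]
t 35.0 tcp [ 0.673 -0.084  0.248] booth [ 140. -144.] yaw 1.919 F [ 0.1  1.2 -0.3] open 0.043 gf 0.0 j7 0.16
[-4.0, 1.0, 146.0] turn -0.001 alt 3.141 j7 0.16
```

```bash
python3 -m pendant '[[0.5,[-2,1,40],0],[0.5,[-2,1,80],0],[0.5,[-2,1,120],0],[0.5,[-2,1,140],0],[0.5,[-2,1,146],0],[0.5,[-2,1,146],0]]' 30|egrep "force|opening|tool_pos"
python3 -m pendant '[[0,[0,0,0],0],[0,[0,0,0],0],[0,[0,0,0],0],[0,[0,0,0],0],[0,[0,0,0],0],[0,[0,0,0],0]]' 30|egrep "force|opening|tool_pos"
bash st.sh
```

```text
tool_pos: [0.6727, -0.0839, 0.101]
force: [-0.1, -0.0, 0.0]
opening: 0.0429
gripper_force: 0.0
tool_pos: [0.6753, -0.0856, 0.1064]
force: [-4.1, 0.4, 6.8]
opening: 0.0128
gripper_force: 30.9
t 36.0 tcp [ 0.675 -0.086  0.106] booth [ 142. -146.] yaw 1.92 F [-4.1  0.4  6.8] open 0.013 gf 30.9 j7 0.1
```

```bash
python3 -m pendant '[[0,[0,0,-3],0.1],[0,[0,0,-3],0.2],[0,[0,0,-3],0.3],[0,[0,0,-3],0.4],[0,[0,0,-3],0.5],[0,[0,0,-3],0.6],[0,[0,0,-3],0.7],[0,[0,0,-3],0.8],[0,[0,0,-3],0.9],[0,[0,0,-3],1.0]]' |egrep "force|opening|tool_pos"
bash st.sh
python3 -m pendant '[[0,[0,0,0],0.1],[0,[0,0,0],0.2],[0,[0,0,0],0.3],[0,[0,0,0],0.4],[0,[0,0,0],0.5],[0,[0,0,0],0.6],[0,[0,0,0],0.7],[0,[0,0,0],0.8],[0,[0,0,0],0.9],[0,[0,0,0],1.0]]' |egrep "force|opening|tool_pos"
bash st.sh
cat > gauge.py <<'E'
from g import *
for n in ("top","side"):
    p=snapshot(n); N=400; g=rectify(p,(.6765,-.178),.082,.05,N).astype(float)
    hsv=cv2.cvtColor(g.astype(np.uint8),cv2.COLOR_RGB2HSV)
    yy,xx=np.mgrid[:N,:N]; px=1000*.1/N
    v=g.min(2)   # white disc
    wm=((hsv[...,1]<60)&(hsv[...,2]>150)).astype(np.uint8)
    wm=cv2.morphologyEx(wm,cv2.MORPH_CLOSE,np.ones((25,25)))
    c=max(cv2.findContours(wm,0,1)[0],key=cv2.contourArea); (cx,cy),_,_=cv2.fitEllipse(cv2.convexHull(c))
    r=np.hypot(xx-cx,yy-cy)*px; th=np.arctan2(yy-cy,xx-cx)
    m=(hsv[...,0]>10)&(hsv[...,0]<30)&(hsv[...,1]>120)&(hsv[...,2]>140)&(r<44)&(r>30)
    d=np.clip(170-g.max(2),0,None)*((r>9)&(r<24))
    f=lambda w:np.angle((w*np.exp(1j*th)).sum())
    a=f(d);w2=d*(np.abs(np.angle(np.exp(1j*(th-a))))<.4);a=f(w2);b=f(m.astype(float))
    print(n,"c",round(cx),round(cy),"ptr",round(np.degrees(a),1),"mark",round(np.degrees(b),1),m.sum(),"left knob rad",round(np.angle(np.exp(1j*(b-a)))/.35,3))
E
python3 gauge.py
```

```text
tool_pos: [0.6764, -0.0859, 0.1065]
force: [3.1, -0.0, -7.2]
opening: 0.013
gripper_force: 30.7
t 36.9 tcp [ 0.676 -0.086  0.106] booth [ 143. -146.] yaw 0.916 F [ 3.1 -0.  -7.2] open 0.013 gf 30.7 j7 -0.8
tool_pos: [0.6768, -0.087, 0.1065]
force: [3.7, -2.0, -8.4]
opening: 0.0128
gripper_force: 30.6
t 37.7 tcp [ 0.677 -0.087  0.106] booth [ 143. -147.] yaw -0.085 F [ 3.7 -2.  -8.4] open 0.013 gf 30.6 j7 -1.7
top c 203 198 ptr 109.4 mark -165.0 1293 left knob rad 4.267
side c 173 280 ptr -93.5 mark 32.7 2933 left knob rad 6.293
```

Run:
```python
from g import *
im=np.zeros((400,800,3),np.uint8)
for i,n in enumerate(("top","side")):
    im[:,i*400:i*400+400]=rectify(snapshot(n),(.6765,-.178),.082,.05,400)
cv2.imwrite("pics/k2.png",im[:,:,::-1])
h=cv2.cvtColor(im,cv2.COLOR_RGB2HSV);print(h[325,110:125:3])
```

```text
[[ 19 162 200]
 [ 19 165 205]
 [ 19 164 205]
 [ 19 155 203]
 [ 19 139 202]]
```

View pics/k2.png

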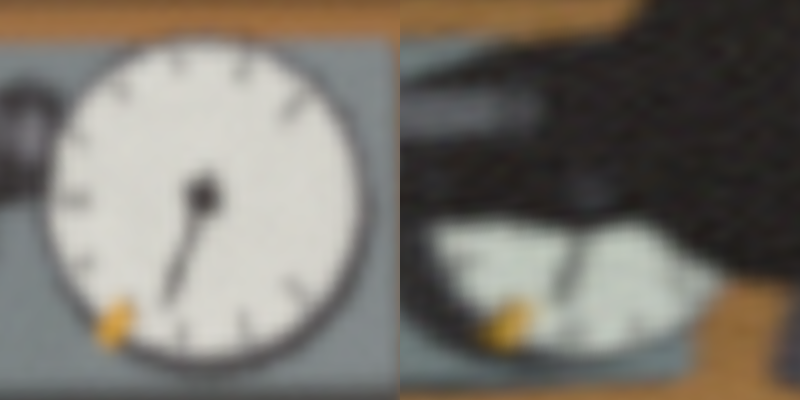

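```bash
sed -i 's/("top","side")/("top",)*4/; s/m=(hsv.*/m=(hsv[...,0]>16)\&(hsv[...,0]<26)\&(hsv[...,1]>90)\&(hsv[...,2]>180)\&(r<44)\&(r>30)/' gauge.py; python3 gauge.py
python3 -m pendant '[[0,[0,0,0],0.1],[0,[0,0,0],0.2],[0,[0,0,0],0.3],[0,[0,0,0],0.4],[0,[0,0,0],0.5],[0,[0,0,0],0.6],[0,[0,0,0],0.65],[0,[0,0,0],0.65],[0,[0,0,0],0.65]]' |egrep "force|opening"
bash st.sh; python3 gauge.py
```

```text
top c 203 198 ptr 109.3 mark 125.0 710 left knob rad 0.781
top c 203 198 ptr 109.2 mark 124.9 702 left knob rad 0.786
top c 203 198 ptr 109.3 mark 124.9 707 left knob rad 0.779
top c 203 198 ptr 109.2 mark 125.0 709 left knob rad 0.785
force: [4.6, -2.4, -8.5]
opening: 0.0132
gripper_force: 30.6
t 38.9 tcp [ 0.676 -0.088  0.106] booth [ 143. -148.] yaw -0.728 F [ 4.6 -2.4 -8.5] open 0.013 gf 30.6 j7 -2.28
top c 203 198 ptr 122.6 mark 124.9 719 left knob rad 0.115
top c 203 198 ptr 122.4 mark 124.9 711 left knob rad 0.126
top c 203 198 ptr 122.5 mark 124.9 722 left knob rad 0.118
top c 203 198 ptr 122.7 mark 124.9 715 left knob rad 0.114
```

```bash
python3 -m pendant '[[0,[0,0,0],0.06],[0,[0,0,0],0.12],[0,[0,0,0],0.12],[0,[0,0,0],0.12]]' |egrep "force|opening"
python3 gauge.py
python3 - <<'E'
from g import *
p=snapshot("top")
for n in ("gauge_centre","pointer_tip","mark_tip"): print(n,[(np.round(d["location"],4),round(d["confidence"],2)) for d in spot_point(p,n)][:2])
cv2.imwrite("pics/k3.png",rectify(p,(.6765,-.178),.082,.05,560)[:,:,::-1])
E
```

```text
force: [4.4, -3.8, -7.1]
opening: 0.0135
gripper_force: 30.6
top c 203 198 ptr 124.9 mark 124.9 718 left knob rad 0.004
top c 203 198 ptr 124.9 mark 124.9 710 left knob rad 0.002
top c 203 198 ptr 125.1 mark 124.9 716 left knob rad -0.009
top c 203 198 ptr 125.0 mark 124.9 723 left knob rad -0.005
gauge_centre [(array([ 0.6753, -0.1764,  0.0831]), 0.75)]
pointer_tip [(array([ 0.6548, -0.1629,  0.0823]), 0.42), (array([0.6201, 0.0549, 0.1069]), 0.21)]
mark_tip []
```

View pics/k3.png

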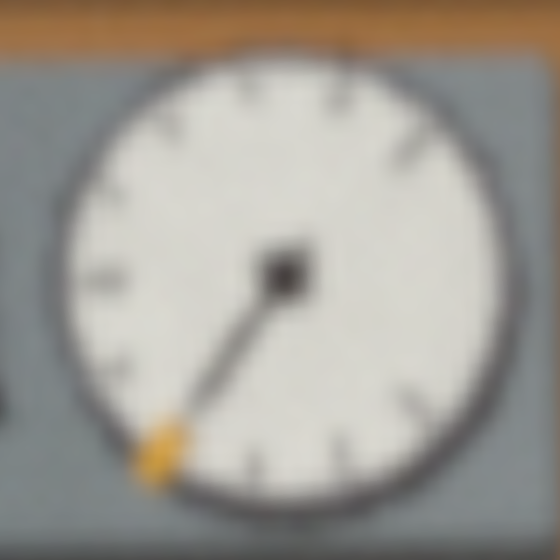

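The pointer runs from the hub (284,276) straight at the mark (163,457). Release, rise and check the whole scene.

```bash
python3 -m pendant '[[0.4,[0,0,0],0],[0.4,[0,0,0],0],[0.4,[0,0,0],0],[0.4,[0,0,-30],0],[0.4,[0,0,-70],0],[0.4,[0,0,-110],0],[0.4,[0,0,-150],0],[0.4,[0,0,-170],0],[0.4,[0,0,-170],0],[0.4,[0,0,-170],0]]' |egrep "force|opening"
python3 gauge.py
python3 - <<'E'
from h import *
stat()
for n in ('top','side'):
  b=snapshot(n)
  for q in ('fold','lead_edge','tray_handle','block1','jar','mug','brush'): print(n,q,[(wb(d['location']).round().tolist(),round(d['location'][2],3)) for d in spot_point(b,q) if d['confidence']>.4])
save(b,'sf.png',(120,140,420,420),2)
E
```

```text
force: [-0.1, 0.4, -0.9]
opening: 0.0333
gripper_force: 0.0
top c 203 198 ptr 124.9 mark 124.9 749 left knob rad -0.002
top c 203 198 ptr 124.8 mark 124.8 742 left knob rad -0.002
top c 203 198 ptr 125.0 mark 124.9 743 left knob rad -0.007
top c 203 198 ptr 124.8 mark 124.9 760 left knob rad 0.005
t 40.8 tcp [ 0.674 -0.086  0.274] booth [ 140. -146.] yaw -0.849 F [-0.4  0.4 -0.9] open 0.034 gf 0.0 j7 -2.37
top fold []
top lead_edge []
top tray_handle [([-36.0, 99.0], 0.126)]
top block1 [([-38.0, 163.0], 0.035), ([-31.0, 259.0], 0.04), ([-6.0, -587.0], 0.022), ([-137.0, -611.0], 0.022), ([120.0, -563.0], 0.023), ([143.0, -148.0], 0.095)]
top jar [([253.0, -162.0], 0.005)]
top mug []
top brush [([177.0, -409.0], -0.002)]
side fold [([1.0, 0.0], 0.106)]
side lead_edge [([-95.0, 6.0], 0.101), ([-33.0, 96.0], 0.131)]
side tray_handle [([-33.0, 96.0], 0.129), ([271.0, -19.0], 0.001)]
side block1 [([-32.0, 168.0], 0.037), ([-7.0, -591.0], 0.019), ([-136.0, -611.0], 0.015), ([123.0, -563.0], 0.018)]
side jar [([252.0, -162.0], 0.001)]
side mug [([270.0, -17.0], 0.003)]
side brush [([176.0, -408.0], -0.001)]
```

View pics/sf.png

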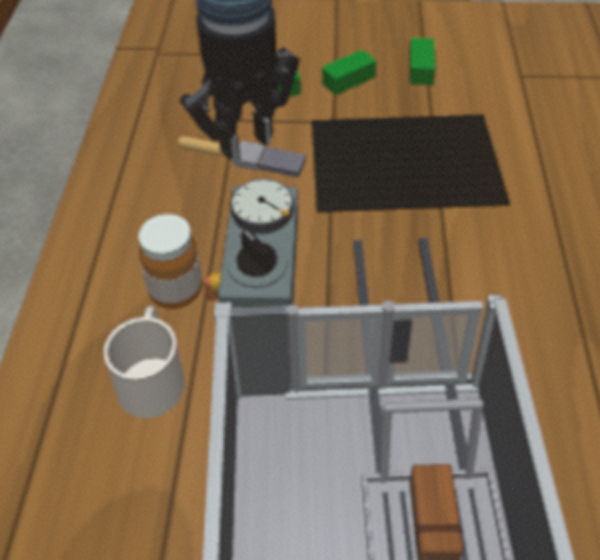

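```bash
python3 -c "
from rig import *; print(close_job())"
```

```text
the job is handed in; nothing more can be done
None
```

I handed the job in at about 41 s on the robot's clock: both press blocks lie flat in the tray, the tray is home, the door is shut flat, and the pointer is on the brass mark with the jar, mug and brush untouched. The door needed a second, gentler push to close flat, before I touched the knob.

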